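Eject the cradle's battery pack and trap it with the other finger

TASK

Press the ejector key of the charging cradle fully down with one fingertip so that the battery pack pops out of its bay, and trap the pack with the other finger just outside the mouth before it slides away down the chute. Finish while holding like this: key still held fully down by the one finger, the pack partly out of the bay, at rest and leaning against the other finger. The pack is only stopped, never pinched and lifted, and the other things on the table are left alone.

Things in the scene. Friction and masses are not known exactly. Their poses are not given: they have to be found in the camera images.
- chute: Sloping aluminium deck of the charging cradle, fixed. Origin: middle of the bay's mouth, on the deck surface, 55 mm above the table. x points down the slope (0.21 rad below level, the way the pack slides), y level across, z square to the deck. The deck is bare and slick for 120 mm past the mouth, open at its low end; guide rails 6 mm high stand at y = -28 to -23 and 23 to 28 mm.
- dock: Black base of the cradle, fixed, 245 x 150 mm. Origin on the table below the bay's mouth; x level, away from the mouth over the chute. On the deck stand the grey bay that houses the pack (chute x -95 to 0, y -37 to 37 mm, up to 44 mm above the deck, open on top for the 25 mm next to the mouth) and beside it a block 30 mm high (chute x -87 to -17, y 42 to 78 mm).
- key (a joint): Travel of the ejector key, m: 0 up, 0.010 fully down, along the deck's -z. Its spring resists with 1.5 N at the top, 5 N at the bottom and lifts it when let go. Its steel latch stands 7 mm out of the deck before the pack. Past 7 mm of travel a spring shoots the pack out at about 0.5 m/s, then it slides on by its own weight: the other finger must already stand in its way.
- key_top (a point): Centre of the top of the ejector key, a ribbed grey pad 30 mm along the slope, 26 mm across, beside the chute: at x 35, y 60, z 26 mm in the frame of chute when up, z 16 mm when down. A fingertip there and one at y = 0 stand square across the chute, 60 mm apart; with the key down the latter is about 16 mm above the deck, clear of the rails and in front of the pack's upper half.
- pack_front (a point): Centre of the front face of the battery pack in the cradle, 16 mm above its underside. The pack is a loose black block, 70 mm along the slope, 44 wide, 32 high, about 0.35 kg, slick on the deck. At the start the face is at the mouth (x = 0 of chute). Just outside the mouth: the face 10 to 60 mm down the slope from there.
- junction: Plain closed grey junction box, fixed, 130 x 100 x 75 mm, no part of the job. It and the cradle may stand either way round, left or right. Origin: centre of its underside.
- spare: A spare battery pack like the one in the cradle, 70 x 44 x 32 mm, lying on the table beside it; leave alone. Origin: centre of its underside.
- sensor: White louvred sensor, 48 mm across, 50 mm high, standing below the low end of the chute; leave alone. Origin: centre of its underside.
- puck: Flat round white antenna, 60 mm across, 22 mm high; leave alone. Origin: centre of its underside.
- driver: Screwdriver lying on the robot's right; leave alone. Origin: on its underside.
- spanner: Spanner lying on the robot's left; leave alone. Origin: on its underside.
- mug: White mug, 80 mm across, 90 mm high, on the robot's right; leave alone. Origin: centre of its underside.
- cleaner: Aluminium can, 52 mm across, 150 mm high, on the robot's left; leave alone. Origin: centre of its underside.
There are look-alikes about, which are no part of the job. What is shaped like the part that bears pack_front but green or pink is not meant.

How it is judged:
At the end, for the whole second after the job is handed in: The key is held at least 8 mm down (of 10) by a finger (more than 0.5 N), and the pack rests (below 10 mm/s) against a finger (more than 0.05 N) with its front face 10 to 60 mm outside the bay's mouth (value of joint key above 0.008 m and contact force between the fingers and chute above 0.5 N and x of pack_front in the frame of chute between 0.01 and 0.06 m and contact force between the fingers and pack above 0.05 N and linear speed of pack below 0.01 m/s); the arm keeps its last pose, push and grip.
It fails at once if the pack slides away: its front face gets more than 60 mm out of the mouth (x of pack_front in the frame of chute above 0.06 m).
It fails at once if the pack is lifted: its front rises more than 10 mm off the deck (z of pack_front in the frame of chute above 0.026 m).
It fails at once if another thing on the table (spare pack, sensor, antenna, screwdriver, spanner, mug, can) is shifted by more than 20 mm (distance of any of spare, sensor, puck, driver, spanner, mug, cleaner from where it was at the start of the episode above 0.02 m).
It also fails if it takes over 29 s, if anything falls off the work surface, if the arm or the gripper's body presses on something with over 40 N, if the wrist force passes 120 N, or if a joint passes its speed limit or range.

ROBOT

A 6-joint arm with a two-finger parallel gripper is mounted at the origin on the work surface. World frame = base frame: x ahead of the robot, y to its left, z up, the work surface at z = 0. Lengths are in m, angles in rad, forces in N, time in s.
With the tool pointing down it reaches from about 0.35 to 0.975 m from the base axis. Payload 4.9 kg.
Tool frame: the origin (TCP) lies at the very end of the fingers, on their centre line; the grasp point (between the pads) lies 19 mm behind it; x points along the fingers, z is the direction in which the jaws open and shut, and the axes are right-handed (so a half turn about x gives the same grasp; the last joint's range is limited). The gripper opens to 85 mm and grips with 20 to 120 N. Pads are 22 mm wide; open, the fingers measure 114 mm over their backs; the gripper's body (76 mm by 85 mm) begins 54 mm behind the grasp point. The pads swing forward as they close: fully open they stand 13 mm farther back than shut.
Start: joints at [-1.365, 0.053, 1.613, -0, 1.476, -0.119], TCP at [0.199, -0.592, 0.231] pointing down, gripper open.
Joint ranges: [-3.01, 3.01], [-1.01, 2.22], [0.06, 2.58], [-1.02, 4.17], [0.09, 2.62], [-3.14, 3.14]. Speed limits (rad/s): [2.57, 2.57, 3.14, 3.14, 3.14, 3.14].

INTERFACE

Orientations are given as a unit quaternion [w, x, y, z].
In Python, from plant import manip, viewer gives the robot as it stands.
- The arm moves only by the shell command python3 -m inch 'ROWS'. ROWS is JSON, a list of rows, each an object with "fingers": the opening, from -1 (shut) to 1 (fully open), so that 0 is half open; "delta_pos": the shift along the tool's x, y, z in cm, a list of three; "twist": the turn, a rotation vector about the tool's x, y, z in degrees, a list of three. A call has 1 to 5 rows; each row shifts and turns the commanded pose from where the row before left it, along the tool's axes as they then stand; what a row does not reach is not made up. A row lasts 1/8 s, in which the tool goes at most 62.5 mm and 10.7 degrees, less where a joint would pass 70% of its speed; a pose out of reach is approached as far as the arm can. A call is refused whole if a number of a shift passes 6.25 or a number of a turn 10.7, either way. A call with a gripper value outside its range is refused whole. The fingers move at their own pace and stop on an object; the grip force is fixed at half the most. Time passes only in rows, so rows that do not move let the fingers close. It gives the time, the measured TCP pose, the force and the opening at its end, in the units of the state.
- manip.state(): the state, without advancing time (a new reading comes with each control period).
- viewer.grab_frame(name): name is "scene" or "top" or "wrist"; returns a dict with "pixels" (384x512x3 uint8, blue, green, red), "range_z" (384x512 float32, m along the optical axis (not along the pixel's ray), 0 where there is no reading), "K" (3x3 intrinsics, pixels), "k1" (the pictures are not rectified: a ray, as slopes to the right and down, at radius r is drawn at 1 + k1 r^2 times it, then the intrinsics apply), "pose" (4x4, takes a point from camera to world coordinates). Camera axes: x right, y down, z forward; pixel columns grow to the right and rows downward; lengths in m; the calibration is good to about 2 mm. A picture is of the moment at which its call begins.
- manip.job_done(): hands the job in, once; it reports no verdict.
The state is a dict: "time": time; "joint_pos": joint angles; "joint_vel": joint speeds; "joint_efforts": joint torques, N m; "tool_pos": TCP position; "tool_rot": TCP orientation; "contact_force": force on the tool from outside, world axes, zero at the start; "ft_torque": the same for the moment, N m; "gripper_width": opening from 0.0 (shut) to 1.0 (fully open).
Only numpy, scipy, OpenCV 4.12 (cv2) and the standard library are available. Lean on these libraries where they do the work, as an engineer would, in place of code of your own. Each camera call takes 0.05 s, during which the arm holds its last target.

## Working session

There is one attempt and no reset: what is moved stays moved. The work goes in short steps, Python scripts to look and compute and a shell command to move; the robot and the scene stay as the last step left them, time stands still between calls to the robot, and variables do not carry over. Pictures are saved under pics/ and viewed, and the job is handed in when it is done.

```bash
ls; mkdir -p pics; python3 - <<'E'
from plant import manip, viewer
import cv2,numpy as np
for n in ["scene","top","wrist"]:
    f=viewer.grab_frame(n); cv2.imwrite(f"pics/a_{n}.png",f["pixels"]); np.savez(f"pics/a_{n}.npz",**{k:np.array(v) for k,v in f.items()})
    print(n,f["K"],f["k1"],np.round(f["pose"],3))
print(manip.state())
E
```

```text
pics
scene [[384.39784461   0.         258.84353669]
 [  0.         384.39784461 195.79252723]
 [  0.           0.           1.        ]] -0.040984703445088456 [[-0.668  0.593 -0.449  0.987]
 [ 0.744  0.526 -0.412  0.419]
 [-0.008 -0.61  -0.793  0.912]
 [ 0.     0.     0.     1.   ]]
top [[393.69907205   0.         259.98509184]
 [  0.         393.69907205 189.59450727]
 [  0.           0.           1.        ]] -0.03454065817460053 [[ 1.000e-03 -9.840e-01  1.800e-01  3.150e-01]
 [-1.000e+00 -3.000e-03 -8.000e-03  1.600e-02]
 [ 8.000e-03 -1.800e-01 -9.840e-01  1.193e+00]
 [ 0.000e+00  0.000e+00  0.000e+00  1.000e+00]]
wrist [[281.50044879   0.         256.04188371]
 [  0.         281.50044879 188.98307067]
 [  0.           0.           1.        ]] -0.036298510986630464 [[ 0.319 -0.906 -0.279  0.27 ]
 [-0.948 -0.306 -0.091 -0.567]
 [-0.003  0.294 -0.956  0.373]
 [ 0.     0.     0.     1.   ]]
{'time': 0.15, 'joint_pos': array([-1.36497970e+00,  5.32242072e-02,  1.61400794e+00, -6.00904827e-06,
        1.47602776e+00, -1.19022422e-01]), 'joint_vel': array([-0.00099991, -0.00125452, -0.00411583,  0.00119515, -0.00030762,
       -0.00158343]), 'joint_efforts': array([ 3.95538600e-04, -3.94242167e+01, -3.70722163e+01, -6.17602950e-05,
        4.67503967e-03,  1.35400118e-07]), 'tool_pos': array([ 0.19935388, -0.59181909,  0.23031614]), 'tool_rot': array([ 0.57383663,  0.41296275,  0.57470849, -0.41216919]), 'contact_force': array([-0.15252861, -0.50516783,  0.41002867]), 'ft_torque': array([-0.03759132, -0.07435109,  0.01230295]), 'gripper_width': 1.0014950896370478}
```

View pics/a_scene.png

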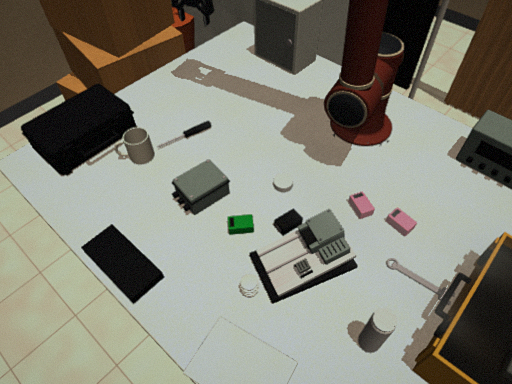

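View pics/a_top.png

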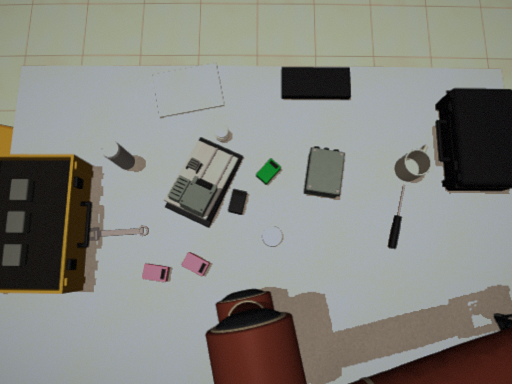

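The top view shows the cradle at about (205,182). Its bay is at (198,195), the low end is near (232,150), the key pad is at (194,164) and the ribbed block at (178,190). The spare is at (237,201), the sensor at (222,134) and the junction box at (324,172). Next I'll zoom in and measure.

```bash
cat > h.py <<'E'
import numpy as np,cv2
def load(p): return dict(np.load(p))
def rays(f):
    K=f["K"];k1=float(f["k1"]);D=np.array([k1,0,0,0,0])
    h,w=f["range_z"].shape
    u,v=np.meshgrid(np.arange(w),np.arange(h))
    p=cv2.undistortPoints(np.stack([u,v],-1).reshape(-1,1,2).astype(float),K,D).reshape(h,w,2)
    return np.dstack([p,np.ones((h,w))])
def cloud(f):
    P=rays(f)*f["range_z"][...,None]
    T=f["pose"]; return P@T[:3,:3].T+T[:3,3]
def proj(f,X):
    T=np.linalg.inv(f["pose"]); c=np.atleast_2d(X)@T[:3,:3].T+T[:3,3]
    return cv2.projectPoints(c,np.zeros(3),np.zeros(3),f["K"],np.array([float(f["k1"]),0,0,0,0]))[0].reshape(-1,2)
E
python3 - <<'E'
from h import *
f=load("pics/a_top.npz");s=load("pics/a_scene.npz")
a=cv2.resize(f["pixels"][120:240,150:270],None,fx=6,fy=5,interpolation=cv2.INTER_CUBIC)
cv2.imwrite("pics/z_top.png",cv2.resize(f["pixels"][125:240,150:260],(572,598),interpolation=cv2.INTER_CUBIC))
cv2.imwrite("pics/z_scene.png",cv2.resize(s["pixels"][195:310,230:370],(728,598),interpolation=cv2.INTER_CUBIC))
for n,g in(("top",f),("scene",s)):
    C=cloud(g); print(n, "table z", np.median(C[...,2][(abs(C[...,2])<.02)]))
C=cloud(f)
for uv in [(205,182),(198,195),(194,164),(178,190),(232,150),(237,201),(222,134)]: print(uv,np.round(C[uv[1],uv[0]],3))
E
```

```text
top table z 0.001085473463026565
scene table z 0.0009749536874770204
(205, 182) [0.539 0.164 0.088]
(198, 195) [0.497 0.18  0.112]
(194, 164) [0.595 0.2   0.074]
(178, 190) [0.514 0.239 0.098]
(232, 150) [0.658 0.094 0.005]
(237, 201) [0.493 0.075 0.034]
(222, 134) [0.696 0.122 0.048]
```

View pics/z_top.png

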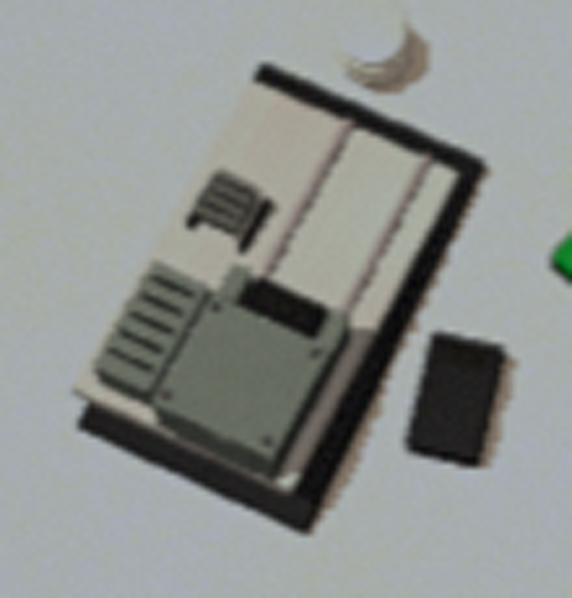

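View pics/z_scene.png

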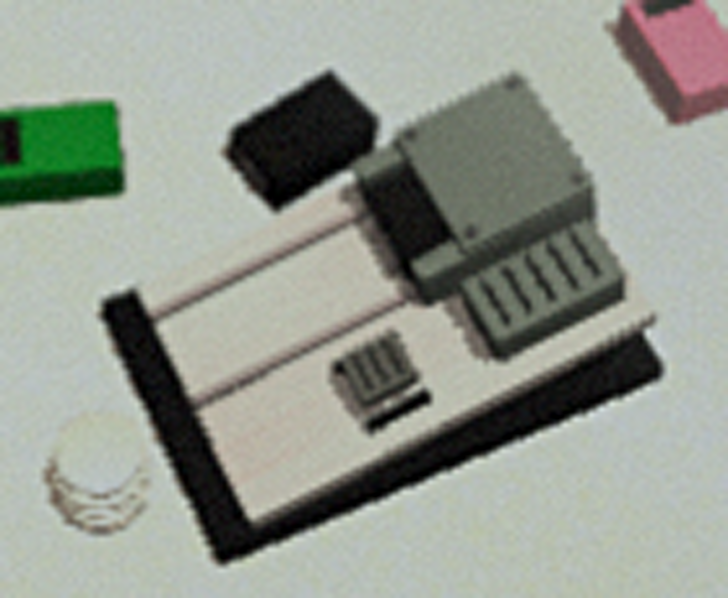

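```bash
cat > fit.py <<'E'
from h import *
import sys
def planefit(f):
    C=cloud(f).reshape(-1,3); col=f["pixels"].reshape(-1,3).astype(int)
    m=(C[:,0]>.4)&(C[:,0]<.72)&(C[:,1]>.06)&(C[:,1]<.30)&(C[:,2]>.02)&(C[:,2]<.085)&(col.min(1)>120)
    P=C[m]
    rng=np.random.default_rng(0);best=0
    for _ in range(500):
        a,b,c=P[rng.choice(len(P),3,replace=False)]
        n=np.cross(b-a,c-a); l=np.linalg.norm(n)
        if l<1e-6: continue
        n/=l; i=abs((P-a)@n)<.002
        if i.sum()>best: best=i.sum();I=i
    Q=P[I];c=Q.mean(0);n=np.linalg.svd(Q-c)[2][2]; n*=np.sign(n[2])
    return n,c,best,len(P),Q
if __name__=="__main__":
  for nm in sys.argv[1:]:
    f=load(nm); n,c,b,N,Q=planefit(f)
    print(nm,n,c,b,N,"tilt",np.arccos(n[2]),"yaw",np.arctan2(n[1],n[0]))
E
python3 fit.py pics/a_top.npz pics/a_scene.npz
python3 - <<'E'
from h import *
from fit import planefit
# yaw from black base outline & spare: dark mask
for nm in ("top","scene"):
    f=load(f"pics/a_{nm}.npz"); 
    n,c,b,N,Q=planefit(f)
    # outline of deck inliers: minAreaRect of level projections
    x=np.array([n[0],n[1],0]);x/=np.linalg.norm(x)
    r=cv2.minAreaRect(Q[:,:2].astype(np.float32)*1000); print(nm,r)
    C=cloud(f)
    m=(C[...,0]>.4)&(C[...,0]<.72)&(C[...,1]>.06)&(C[...,1]<.30)
    # bay roof points: distance to deck plane ~44mm
    d=(C-c)@n
    mm=m&(abs(d-.044)<.003); P=C[mm]; print("roof",len(P),P.mean(0),cv2.minAreaRect(P[:,:2].astype(np.float32)*1000))
    mm=m&(abs(d-.030)<.003); P=C[mm]; print("block",len(P),P.mean(0),cv2.minAreaRect(P[:,:2].astype(np.float32)*1000))
    mm=m&(abs(d-.026)<.003)&(C[...,0]>.56); P=C[mm]; print("key",len(P),P.mean(0) if len(P) else 0)
    mm=m&(abs(d-.006)<.0025)&(C[...,0]>.56);P=C[mm];print("6mm",len(P))
E
```

```text
pics/a_top.npz [ 0.18572557 -0.08949065  0.97851798] [0.59649282 0.1665814  0.04507308] 852 1533 tilt 0.2076505557080411 yaw -0.4490171404335388
pics/a_scene.npz [ 0.18797567 -0.08390659  0.97858307] [0.59834707 0.1734453  0.04508747] 1635 2448 tilt 0.20733458177469402 yaw -0.41983063086686584
top ((576.423828125, 172.09898376464844), (133.7477569580078, 247.69515991210938), 65.6865463256836)
roof 562 [0.49238488 0.18466555 0.11169902] ((492.38385009765625, 183.89291381835938), (73.91659545898438, 69.28515625), 64.69256591796875)
block 446 [0.54900544 0.2015304  0.0880362 ] ((591.2883911132812, 161.10708618164062), (114.19434356689453, 273.5004577636719), 65.31150817871094)
key 137 [0.65090818 0.16379028 0.06107647]
6mm 162
scene ((578.1047973632812, 170.32391357421875), (136.0016632080078, 250.79165649414062), 65.40096282958984)
roof 713 [0.49452176 0.18496993 0.11119481] ((493.8134460449219, 184.01434326171875), (74.90892791748047, 69.53573608398438), 65.78152465820312)
block 662 [0.55602093 0.20320419 0.08666321] ((594.509521484375, 160.06739807128906), (103.48814392089844, 270.7336730957031), 60.347129821777344)
key 218 [0.64852747 0.16636974 0.0615639 ]
6mm 229
```

```bash
cat >> h.py <<'E'
def chute(yaw,o,t=0.21):
    h=np.array([np.cos(yaw),np.sin(yaw),0]);z=np.array([0,0,1.])
    X=np.cos(t)*h-np.sin(t)*z; Z=np.sin(t)*h+np.cos(t)*z; Y=np.cross(Z,X)
    T=np.eye(4);T[:3,:3]=np.c_[X,Y,Z];T[:3,3]=o;return T
def tr(T,p): return np.atleast_2d(p)/1000@T[:3,:3].T+T[:3,3]
def rect(f,T,zmm,s=4,xr=(-110,140),yr=(-60,100)):
    xs=np.arange(xr[0],xr[1],1/s);ys=np.arange(yr[1],yr[0],-1/s)
    gx,gy=np.meshgrid(xs,ys)
    uv=proj(f,tr(T,np.c_[gx.ravel(),gy.ravel(),np.full(gx.size,zmm)])).astype(np.float32).reshape(*gx.shape,2)
    return cv2.remap(f["pixels"],uv[...,0],uv[...,1],cv2.INTER_CUBIC)
E
python3 - <<'E'
from h import *
T=chute(-0.43,[.538,.163,.055])
o=[]
for nm in("top","scene"):
    f=load(f"pics/a_{nm}.npz")
    for z in (0,):
        r=rect(f,T,z,3); 
        o.append(r)
    r=rect(f,T,26,3);o.append(r)
for r in o:
    for x in range(-100,140,20): cv2.line(r,(3*(x+110),0),(3*(x+110),6 if x else 480),(0,0,255),1)
    for y in (-25,25,60): cv2.line(r,(0,3*(100-y)),(12,3*(100-y)),(255,0,0),1); 
im=np.vstack([np.hstack(o[:2]),np.hstack(o[2:])]);print(im.shape)
cv2.imwrite("pics/rect.png",cv2.resize(im,(800,512)))
E
```

```text
(960, 1500, 3)
```

View pics/rect.png

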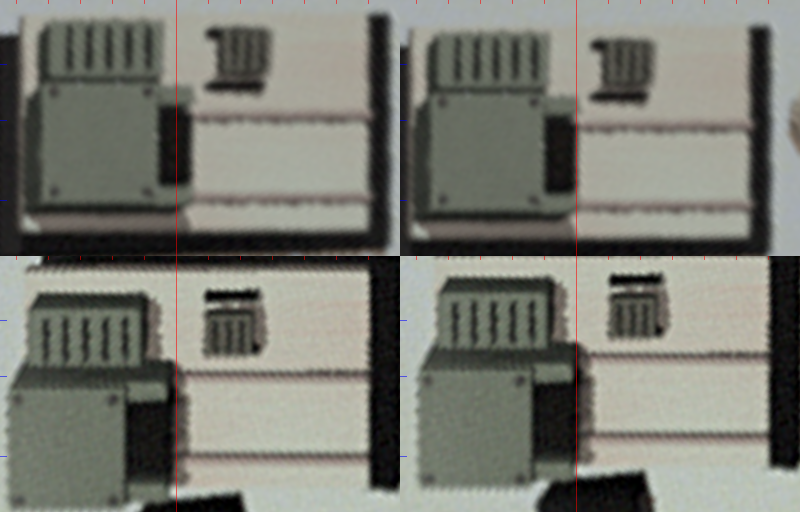

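Both rectified views agree: key pad centre near x 34–36, y 60–63, rails centred at y about 0.8, deck end at x 120. That makes yaw −0.43 and puts the origin at about (0.538, 0.164, 0.055). Next I'll work out the goal pose and the rows.

```bash
cat > plan.py <<'E'
from h import *
from scipy.spatial.transform import Rotation as R
from plant import manip
import sys
T=chute(-0.43,[.5383,.1637,.055])
def goal(p,sgn):
    X=-T[:3,2]; Z=sgn*T[:3,1]; Y=np.cross(Z,X)
    return tr(T,p)[0], R.from_matrix(np.c_[X,Y,Z])
def cur():
    s=manip.state(); q=s["tool_rot"]; return s,np.array(s["tool_pos"]),R.from_quat([*q[1:],q[0]])
def show(p,sgn,n):
    s,P,Q=cur(); G,H=goal(p,sgn)
    d=Q.inv()*H; rv=d.as_rotvec(degrees=True)
    dp=G-P
    c=(P-T[:3,3])@T[:3,:3]*1000
    print("t",round(s["time"],2),"TCP chute mm",np.round(c,1),"w",round(s["gripper_width"],3),"F chute",np.round(np.array(s["contact_force"])@T[:3,:3],1),"F|",np.round(s["contact_force"],1))
    print("goal",np.round(G,3),"rotvec deg",np.round(rv,2),"dist tool axes cm",np.round(Q.inv().apply(dp)*100,2))
    for k in range(n):
        print("row",k,np.round((Q*R.from_rotvec(rv*k/n,degrees=True)).inv().apply(dp/n)*100,2),np.round(rv/n,2))
    return s
if __name__=="__main__":
    a=sys.argv; show([float(v) for v in a[1:4]],int(a[4]),int(a[5]))
E
python3 plan.py 35 30 130 1 1;python3 plan.py 35 30 130 -1 1; python3 plan.py 35 30 130 -1 15; python3 -c "
from plant import manip;print(manip.state()['joint_pos'])"
```

```text
t 0.15 TCP chute mm [ -29.8 -828.   172.9] w 1.001 F chute [-0.  -0.5  0.4] F| [-0.2 -0.5  0.4]
goal [0.607 0.165 0.175] rotvec deg [-136.13   14.31    5.57] dist tool axes cm [  5.66  62.76 -58.76]
row 0 [  5.66  62.76 -58.76] [-136.13   14.31    5.57]
t 0.15 TCP chute mm [ -29.8 -828.   172.9] w 1.001 F chute [-0.  -0.5  0.4] F| [-0.2 -0.5  0.4]
goal [0.607 0.165 0.175] rotvec deg [ 43.1    4.45 -11.43] dist tool axes cm [  5.66  62.76 -58.76]
row 0 [  5.66  62.76 -58.76] [ 43.1    4.45 -11.43]
t 0.15 TCP chute mm [ -29.8 -828.   172.9] w 1.001 F chute [-0.  -0.5  0.4] F| [-0.2 -0.5  0.4]
goal [0.607 0.165 0.175] rotvec deg [ 43.1    4.45 -11.43] dist tool axes cm [  5.66  62.76 -58.76]
row 0 [ 0.38  4.18 -3.92] [ 2.87  0.3  -0.76]
row 1 [ 0.34  3.99 -4.12] [ 2.87  0.3  -0.76]
row 2 [ 0.31  3.78 -4.31] [ 2.87  0.3  -0.76]
row 3 [ 0.29  3.56 -4.5 ] [ 2.87  0.3  -0.76]
row 4 [ 0.27  3.34 -4.67] [ 2.87  0.3  -0.76]
row 5 [ 0.25  3.1  -4.83] [ 2.87  0.3  -0.76]
row 6 [ 0.23  2.86 -4.98] [ 2.87  0.3  -0.76]
row 7 [ 0.22  2.61 -5.11] [ 2.87  0.3  -0.76]
row 8 [ 0.22  2.35 -5.24] [ 2.87  0.3  -0.76]
row 9 [ 0.21  2.09 -5.35] [ 2.87  0.3  -0.76]
row 10 [ 0.22  1.82 -5.44] [ 2.87  0.3  -0.76]
row 11 [ 0.22  1.55 -5.53] [ 2.87  0.3  -0.76]
row 12 [ 0.23  1.27 -5.6 ] [ 2.87  0.3  -0.76]
row 13 [ 0.25  1.   -5.65] [ 2.87  0.3  -0.76]
row 14 [ 0.26  0.71 -5.69] [ 2.87  0.3  -0.76]
[-1.36497970e+00  5.32242072e-02  1.61400794e+00 -6.00904827e-06
  1.47602776e+00 -1.19022422e-01]
```

```bash
python3 -m inch '[{"fingers":0.07,"delta_pos":[0.2,4.2,-3.9],"twist":[2.9,0.3,-0.8]},{"fingers":0.07,"delta_pos":[0.2,4.0,-4.1],"twist":[2.9,0.3,-0.8]},{"fingers":0.07,"delta_pos":[0.2,3.8,-4.3],"twist":[2.9,0.3,-0.8]},{"fingers":0.07,"delta_pos":[0.2,3.6,-4.5],"twist":[2.9,0.3,-0.8]},{"fingers":0.07,"delta_pos":[0.2,3.3,-4.7],"twist":[2.9,0.3,-0.8]}]'; python3 plan.py 35 30 130 -1 10
```

```text
time: 0.78
tool_pos: [0.3366, -0.3382, 0.2178]
tool_rot: [0.495, 0.467, 0.539, -0.497]
contact_force: [0.7, -0.2, -0.4]
gripper_width: 0.53
t 0.78 TCP chute mm [  -8.6 -540.3  164.6] w 0.53 F chute [ 0.8  0.1 -0.3] F| [ 0.7 -0.2 -0.4]
goal [0.607 0.165 0.175] rotvec deg [28.46  3.08 -7.46] dist tool axes cm [  2.9   30.69 -48.3 ]
row 0 [ 0.29  3.07 -4.83] [ 2.85  0.31 -0.75]
row 1 [ 0.28  2.83 -4.97] [ 2.85  0.31 -0.75]
row 2 [ 0.27  2.58 -5.11] [ 2.85  0.31 -0.75]
row 3 [ 0.27  2.33 -5.23] [ 2.85  0.31 -0.75]
row 4 [ 0.27  2.07 -5.34] [ 2.85  0.31 -0.75]
row 5 [ 0.27  1.81 -5.43] [ 2.85  0.31 -0.75]
row 6 [ 0.28  1.54 -5.51] [ 2.85  0.31 -0.75]
row 7 [ 0.29  1.27 -5.58] [ 2.85  0.31 -0.75]
row 8 [ 0.3   0.99 -5.64] [ 2.85  0.31 -0.75]
row 9 [ 0.32  0.71 -5.68] [ 2.85  0.31 -0.75]
```

```bash
python3 -m inch '[{"fingers":0.07,"delta_pos":[0.2,3.1,-4.8],"twist":[2.9,0.3,-0.8]},{"fingers":0.07,"delta_pos":[0.2,2.9,-5.0],"twist":[2.9,0.3,-0.8]},{"fingers":0.07,"delta_pos":[0.2,2.6,-5.1],"twist":[2.9,0.3,-0.8]},{"fingers":0.07,"delta_pos":[0.2,2.3,-5.2],"twist":[2.9,0.3,-0.8]},{"fingers":0.07,"delta_pos":[0.2,2.1,-5.3],"twist":[2.9,0.3,-0.8]}]'; python3 -m inch '[{"fingers":0.07,"delta_pos":[0.2,1.8,-5.4],"twist":[2.9,0.3,-0.8]},{"fingers":0.07,"delta_pos":[0.2,1.5,-5.5],"twist":[2.9,0.3,-0.8]},{"fingers":0.07,"delta_pos":[0,0,0],"twist":[0,0,0]},{"fingers":0.07,"delta_pos":[0,0,0],"twist":[0,0,0]}]'; python3 plan.py 35 30 130 -1 5
```

```text
time: 1.4
tool_pos: [0.473, -0.0872, 0.1996]
tool_rot: [-0.407, -0.513, -0.494, 0.571]
contact_force: [0.8, -0.3, -0.1]
gripper_width: 0.534
time: 1.9
tool_pos: [0.5261, 0.011, 0.192]
tool_rot: [-0.371, -0.528, -0.475, 0.598]
contact_force: [0.3, 0.1, -1.0]
gripper_width: 0.539
t 1.9 TCP chute mm [  22.9 -143.8  144.9] w 0.539 F chute [ 0.5  0.2 -1. ] F| [ 0.3  0.1 -1. ]
goal [0.607 0.165 0.175] rotvec deg [ 8.29  1.1  -1.86] dist tool axes cm [  1.24   3.67 -17.06]
row 0 [ 0.25  0.73 -3.41] [ 1.66  0.22 -0.37]
row 1 [ 0.26  0.64 -3.43] [ 1.66  0.22 -0.37]
row 2 [ 0.27  0.54 -3.45] [ 1.66  0.22 -0.37]
row 3 [ 0.28  0.44 -3.46] [ 1.66  0.22 -0.37]
row 4 [ 0.29  0.34 -3.47] [ 1.66  0.22 -0.37]
```

```bash
python3 -m inch '[{"fingers":0.07,"delta_pos":[0.25,0.73,-3.41],"twist":[1.7,0.2,-0.4]},{"fingers":0.07,"delta_pos":[0.26,0.64,-3.43],"twist":[1.7,0.2,-0.4]},{"fingers":0.07,"delta_pos":[0.27,0.54,-3.45],"twist":[1.7,0.2,-0.4]},{"fingers":0.07,"delta_pos":[0.28,0.44,-3.46],"twist":[1.7,0.2,-0.4]},{"fingers":0.07,"delta_pos":[0.29,0.34,-3.47],"twist":[1.7,0.2,-0.4]}]';python3 -m inch '[{"fingers":0.07,"delta_pos":[0,0,0],"twist":[0,0,0]},{"fingers":0.07,"delta_pos":[0,0,0],"twist":[0,0,0]}]'; python3 plan.py 35 30 80 -1 1
python3 - <<'E'
from plant import manip, viewer
from plan import *
f=viewer.grab_frame("wrist"); np.savez("pics/b_wrist.npz",**{k:np.array(v) for k,v in f.items()})
cv2.imwrite("pics/b_wrist.png",f["pixels"])
r=[rect({k:np.array(v) for k,v in f.items()},T,z,3) for z in(0,26)]
for i in r:
    for x in range(-100,140,20): cv2.line(i,(3*(x+110),0),(3*(x+110),6 if x else 480),(0,0,255),1)
    for y in (-25,25,60): cv2.line(i,(0,3*(100-y)),(12,3*(100-y)),(255,0,0),1)
cv2.imwrite("pics/b_rect.png",cv2.resize(np.hstack(r),(800,256)))
f=viewer.grab_frame("scene"); np.savez("pics/b_scene.npz",**{k:np.array(v) for k,v in f.items()})
cv2.imwrite("pics/b_scene.png",cv2.resize(f["pixels"][170:310,210:380],(680,560),interpolation=cv2.INTER_CUBIC))
E
```

```text
time: 2.52
tool_pos: [0.6077, 0.1645, 0.1752]
tool_rot: [-0.315, -0.553, -0.44, 0.634]
contact_force: [0.1, -0.4, -0.8]
gripper_width: 0.533
time: 2.78
tool_pos: [0.6069, 0.1638, 0.1751]
tool_rot: [-0.316, -0.552, -0.44, 0.634]
contact_force: [0.3, -0.1, 0.1]
gripper_width: 0.534
t 2.77 TCP chute mm [ 35.9  28.7 130.5] w 0.534 F chute [0.3 0.1 0.1] F| [ 0.3 -0.1  0.1]
goal [0.597 0.17  0.126] rotvec deg [-0.32  0.08  0.08] dist tool axes cm [ 5.05 -0.09 -0.14]
row 0 [ 5.05 -0.09 -0.14] [-0.32  0.08  0.08]
```

View pics/b_wrist.png

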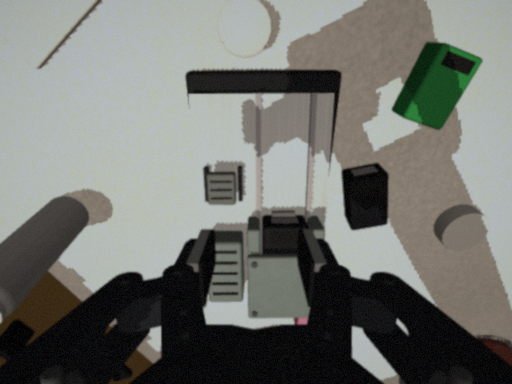

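View pics/b_rect.png

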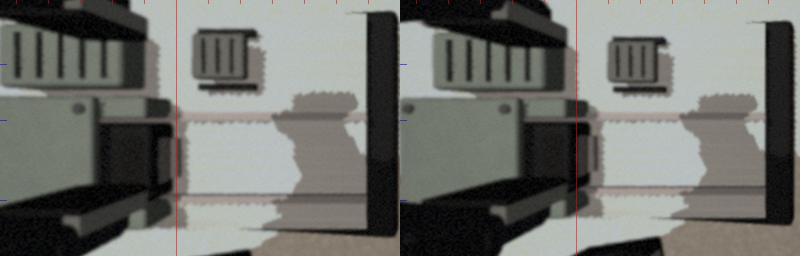

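View pics/b_scene.png

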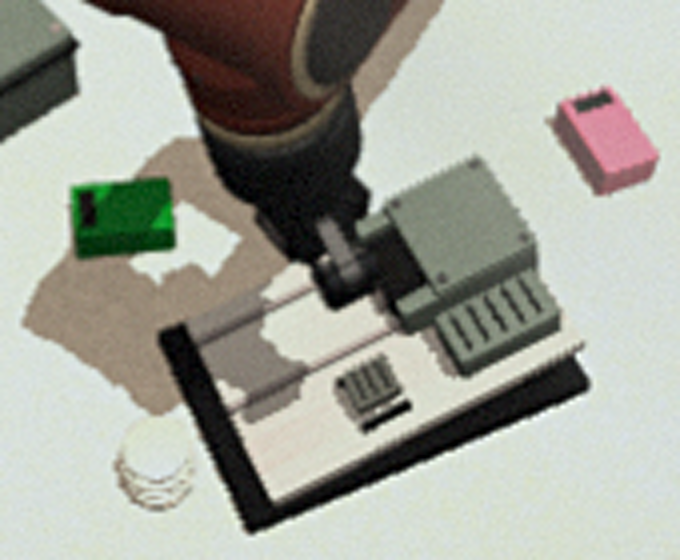

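The wrist view shows the key at (223,185) and the pack in the mouth at (284,235). Rectified, the key sits at about (36, 61.5) and the rails centre at y ≈ 1.5, so I aim at y 31.5 and go down.

```bash
python3 -m inch '[{"fingers":0.07,"delta_pos":[3,-0.0,-0.2],"twist":[-0.3,0,0]},{"fingers":0.07,"delta_pos":[3,0,-0.1],"twist":[0,0,0]},{"fingers":0.07,"delta_pos":[3,0,0],"twist":[0,0,0]},{"fingers":0.07,"delta_pos":[0,0,0],"twist":[0,0,0]},{"fingers":0.07,"delta_pos":[0,0,0],"twist":[0,0,0]}]'; python3 plan.py 35.5 31.5 35 -1 1
python3 - <<'E'
from plant import manip, viewer
from plan import *
f=viewer.grab_frame("scene"); np.savez("pics/c_scene.npz",**{k:np.array(v) for k,v in f.items()})
cv2.imwrite("pics/c_scene.png",cv2.resize(f["pixels"][190:310,230:370],(700,600),interpolation=cv2.INTER_CUBIC))
f=viewer.grab_frame("wrist");np.savez("pics/c_wrist.npz",**{k:np.array(v) for k,v in f.items()})
cv2.imwrite("pics/c_wrist.png",f["pixels"])
E
```

```text
time: 3.5
tool_pos: [0.5921, 0.1753, 0.0885]
tool_rot: [-0.318, -0.552, -0.442, 0.632]
contact_force: [0.3, 0.1, -0.9]
gripper_width: 0.536
t 3.5 TCP chute mm [36.1 33.  42. ] w 0.536 F chute [ 0.4  0.3 -0.8] F| [ 0.3  0.1 -0.9]
goal [0.59  0.175 0.082] rotvec deg [ 0.03 -0.   -0.02] dist tool axes cm [ 0.7  -0.06  0.15]
row 0 [ 0.7  -0.06  0.15] [ 0.03 -0.   -0.02]
```

View pics/c_scene.png

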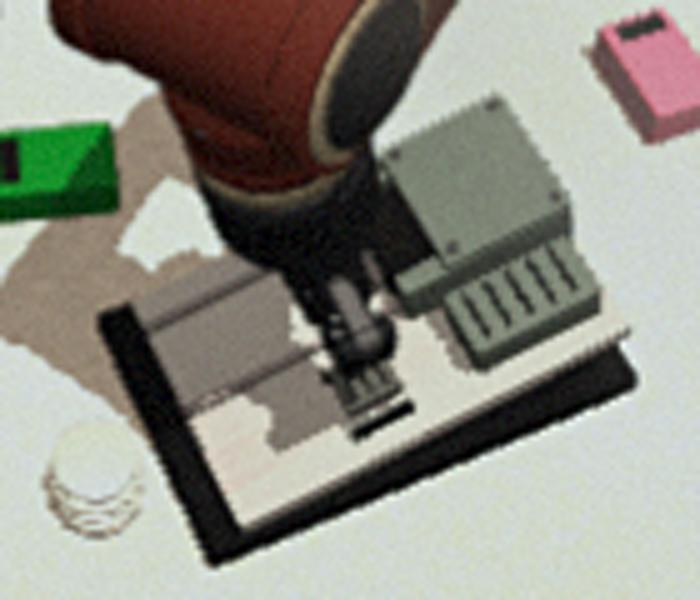

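View pics/c_wrist.png

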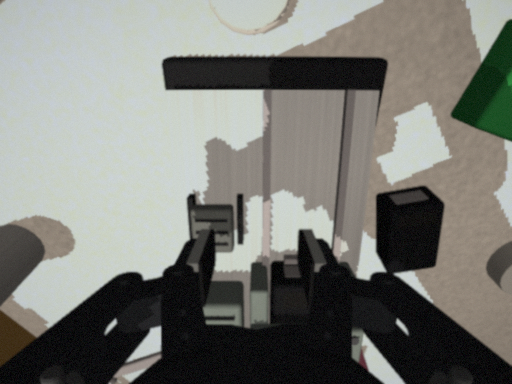

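The wrist view shows the fingertips at about (204,238) and (311,238), with the key pad at (213,225) just ahead and below. I'll check the fingertip positions in the chute frame from depth.

```bash
python3 - <<'E'
from plan import *
f=load("pics/c_wrist.npz"); C=(cloud(f)-T[:3,3])@T[:3,:3]*1000
for name,(u0,u1) in {"L":(185,222),"R":(292,335)}.items():
    for v in range(226,262,4):
        P=C[v,u0:u1]; m=(P[:,2]>33)&(P[:,2]<130)
        if m.any(): print(name,v,np.arange(u0,u1)[m][[0,-1]],"x",np.round(np.median(P[m,0]),1),"y",np.round([P[m,1].min(),P[m,1].max()],1),"z",np.round([P[m,2].min(),np.median(P[m,2])],1))
    
E
```

```text
L 230 [201 214] x 47.0 y [56.5 62.8] z [48.1 50.8]
L 234 [199 214] x 46.8 y [56.8 63.2] z [47.5 55. ]
L 238 [191 215] x 46.5 y [56.7 68.3] z [44.9 58.8]
L 242 [185 215] x 45.3 y [56.7 70.2] z [45.7 60.7]
L 246 [185 215] x 45.1 y [56.6 69.5] z [45.7 64.4]
L 250 [185 215] x 45.0 y [56.6 68.3] z [45.8 68. ]
L 254 [185 215] x 45.9 y [56.5 67.3] z [46.8 73.3]
L 258 [185 215] x 46.3 y [56.6 66.6] z [47.8 77.3]
R 230 [298 311] x 47.0 y [ 5.3 11.5] z [46.4 50.5]
R 234 [298 313] x 47.0 y [ 5.1 11.5] z [46.6 55.1]
R 238 [297 321] x 46.6 y [ 0.  11.8] z [45.5 58.9]
R 242 [297 327] x 45.2 y [-2.4 11.7] z [46.3 60.3]
R 246 [297 329] x 43.5 y [-1.9 11.7] z [45.7 61.4]
R 250 [297 331] x 43.5 y [-2.  11.6] z [46.5 65.2]
R 254 [297 333] x 43.9 y [-2.1 11.6] z [47.1 69.6]
R 258 [297 334] x 43.5 y [-1.6 11.5] z [48.2 72.5]
```

```bash
python3 -m inch '[{"fingers":0.26,"delta_pos":[0.5,0,0.1],"twist":[0,0,0]},{"fingers":0.26,"delta_pos":[0.5,0,0],"twist":[0,0,0]},{"fingers":0.26,"delta_pos":[0.4,0,0],"twist":[0,0,0]},{"fingers":0.26,"delta_pos":[0,0,0],"twist":[0,0,0]}]'; python3 plan.py 35.5 31.5 17 -1 1
python3 - <<'E'
from plant import manip, viewer
from plan import *
f=viewer.grab_frame("wrist");f={k:np.array(v) for k,v in f.items()}
cv2.imwrite("pics/d_wrist.png",f["pixels"])
C=(cloud(f)-T[:3,3])@T[:3,:3]*1000
for name,(u0,u1) in {"L":(170,222),"R":(292,335)}.items():
    for v in range(222,262,4):
        P=C[v,u0:u1]; m=(P[:,2]>28)&(P[:,2]<130)
        if m.any(): print(name,v,"x",np.round(np.median(P[m,0]),1),"y",np.round([P[m,1].min(),P[m,1].max()],1),"z",np.round([P[m,2].min(),np.median(P[m,2])],1))
E
```

```text
time: 4.1
tool_pos: [0.5876, 0.1761, 0.0726]
tool_rot: [-0.317, -0.551, -0.443, 0.633]
contact_force: [-0.5, -0.1, -1.2]
gripper_width: 0.633
t 4.1 TCP chute mm [35.1 31.9 25.5] w 0.633 F chute [-0.1 -0.3 -1.3] F| [-0.5 -0.1 -1.2]
goal [0.586 0.176 0.064] rotvec deg [0.06 0.1  0.15] dist tool axes cm [0.85 0.05 0.03]
row 0 [0.85 0.05 0.03] [0.06 0.1  0.15]
L 230 x 45.7 y [59.4 65.6] z [30.4 33.4]
L 234 x 45.6 y [59.2 65.6] z [32.2 37.9]
L 238 x 45.6 y [59.3 65.5] z [29.5 42.2]
L 242 x 44.3 y [59.2 72.6] z [30.3 44. ]
L 246 x 43.1 y [59.3 72.8] z [30.4 45.7]
L 250 x 42.2 y [59.2 72.4] z [31.8 48.1]
L 254 x 41.9 y [59.1 73. ] z [30.3 51.3]
L 258 x 42.1 y [59.1 72.3] z [29.4 55.1]
R 230 x 45.7 y [-0.5  6. ] z [31.1 33.2]
R 234 x 45.6 y [-0.8  5.9] z [31.2 37.6]
R 238 x 45.5 y [-0.5  6.1] z [28.9 42. ]
R 242 x 44.2 y [-6.9  6.2] z [29.9 43.7]
R 246 x 44.5 y [-5.8  6.2] z [29.9 48.2]
R 250 x 45.2 y [-5.1  6.1] z [32.2 53.2]
R 254 x 45.3 y [-4.1  6.2] z [29.2 56.9]
R 258 x 45.1 y [-3.3  6.2] z [29.1 60. ]
```

View pics/d_wrist.png

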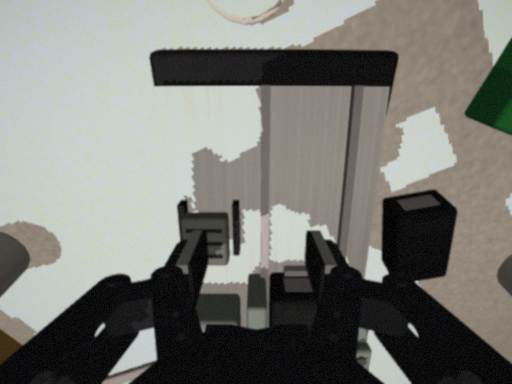

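Fingertips are now at y ≈ 62.4 and 2.8, about 5 mm above the key, which puts them over the key and square in front of the pack. Now I press in steps.

```bash
python3 -m inch '[{"fingers":0.26,"delta_pos":[0.4,0,0],"twist":[0,0,0]},{"fingers":0.26,"delta_pos":[0.4,0,0],"twist":[0,0,0]},{"fingers":0.26,"delta_pos":[0,0,0],"twist":[0,0,0]}]'; python3 plan.py 35.5 31.5 10 -1 1;  python3 -m inch '[{"fingers":0.26,"delta_pos":[0.35,0,0],"twist":[0,0,0]},{"fingers":0.26,"delta_pos":[0.35,0,0],"twist":[0,0,0]},{"fingers":0.26,"delta_pos":[0,0,0],"twist":[0,0,0]},{"fingers":0.26,"delta_pos":[0,0,0],"twist":[0,0,0]}]'; python3 plan.py 35.5 31.5 10 -1 1
```

```text
time: 4.53
tool_pos: [0.5869, 0.1769, 0.0657]
tool_rot: [-0.317, -0.551, -0.443, 0.632]
contact_force: [1.0, 0.4, 2.7]
gripper_width: 0.63
t 4.53 TCP chute mm [35.6 32.3 18.5] w 0.63 F chute [0.2 0.8 2.8] F| [1.  0.4 2.7]
goal [0.585 0.177 0.057] rotvec deg [0.05 0.03 0.05] dist tool axes cm [ 0.85 -0.01  0.08]
row 0 [ 0.85 -0.01  0.08] [0.05 0.03 0.05]
time: 5.03
tool_pos: [0.5865, 0.1773, 0.0593]
tool_rot: [-0.318, -0.552, -0.442, 0.631]
contact_force: [3.7, -1.2, 3.6]
gripper_width: 0.628
t 5.03 TCP chute mm [36.4 32.4 12.2] w 0.628 F chute [3.1 0.4 4.4] F| [ 3.7 -1.2  3.6]
goal [0.585 0.177 0.057] rotvec deg [ 0.05 -0.01 -0.07] dist tool axes cm [ 0.22 -0.09  0.09]
row 0 [ 0.22 -0.09  0.09] [ 0.05 -0.01 -0.07]
```

```bash
python3 -m inch '[{"fingers":0.26,"delta_pos":[0.2,0,0],"twist":[0,0,0]},{"fingers":0.26,"delta_pos":[0,0,0],"twist":[0,0,0]},{"fingers":0.26,"delta_pos":[0,0,0],"twist":[0,0,0]}]'; python3 plan.py 35.5 31.5 10 -1 1
python3 - <<'E'
from plant import manip, viewer
from plan import *
for n in("wrist","scene","top"):
    f=viewer.grab_frame(n);np.savez(f"pics/e_{n}.npz",**{k:np.array(v) for k,v in f.items()})
    im=f["pixels"]
    if n=="scene": im=cv2.resize(im[190:310,230:370],(700,600),interpolation=cv2.INTER_CUBIC)
    if n=="top": im=cv2.resize(im[125:240,150:260],(572,598),interpolation=cv2.INTER_CUBIC)
    cv2.imwrite(f"pics/e_{n}.png",im)
E
```

```text
time: 5.4
tool_pos: [0.5865, 0.1774, 0.0589]
tool_rot: [-0.318, -0.552, -0.442, 0.631]
contact_force: [1.3, -2.8, 11.1]
gripper_width: 0.631
t 5.4 TCP chute mm [36.4 32.5 11.8] w 0.631 F chute [-0.  -2.  11.3] F| [ 1.3 -2.8 11.1]
goal [0.585 0.177 0.057] rotvec deg [ 0.07 -0.01 -0.09] dist tool axes cm [ 0.18 -0.09  0.1 ]
row 0 [ 0.18 -0.09  0.1 ] [ 0.07 -0.01 -0.09]
```

View pics/e_wrist.png

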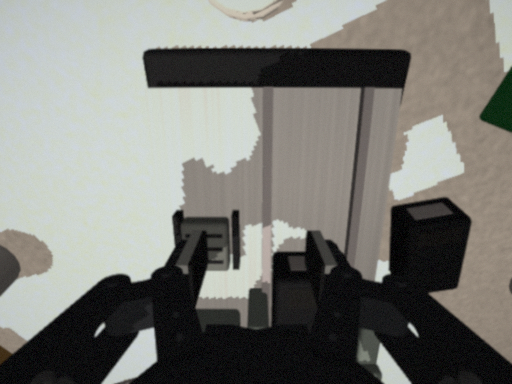

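View pics/e_scene.png

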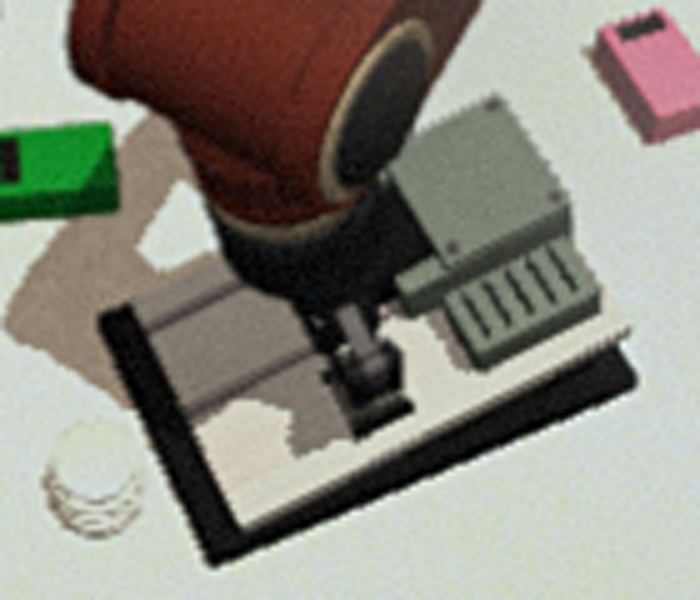

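View pics/e_top.png

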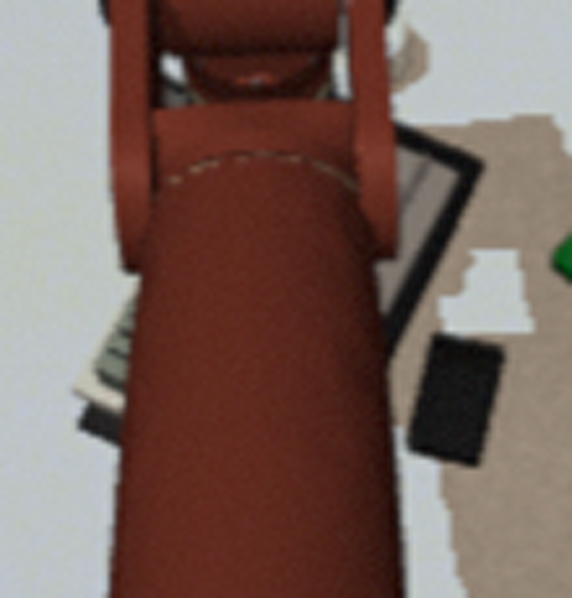

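The key has bottomed out: force rose to 11 N with only 0.4 mm more travel. The wrist view shows the pack out of the mouth, its top edge at (275–315, 253) up against the right finger. I'll measure both from depth.

```bash
python3 - <<'E'
from plan import *
f=load("pics/e_wrist.npz"); C=(cloud(f)-T[:3,3])@T[:3,:3]*1000
for v in range(244,300,3):
    print(v,[tuple(np.round(C[v,u]).astype(int)) for u in (262,280,290,300,308)])
print("key",[tuple(np.round(C[v,u],1)) for v in (222,228,240,255) for u in (185,190,215,225)])
E
python3 -m inch '[{"fingers":0.26,"delta_pos":[0,0,0],"twist":[0,0,0]},{"fingers":0.26,"delta_pos":[0,0,0],"twist":[0,0,0]},{"fingers":0.26,"delta_pos":[0,0,0],"twist":[0,0,0]},{"fingers":0.26,"delta_pos":[0,0,0],"twist":[0,0,0]}]'; python3 plan.py 35.5 31.5 10 -1 1
```

```text
244 [(np.int64(28), np.int64(30), np.int64(0)), (np.int64(28), np.int64(19), np.int64(0)), (np.int64(28), np.int64(13), np.int64(0)), (np.int64(28), np.int64(6), np.int64(-1)), (np.int64(42), np.int64(7), np.int64(25))]
247 [(np.int64(27), np.int64(30), np.int64(0)), (np.int64(26), np.int64(19), np.int64(0)), (np.int64(26), np.int64(12), np.int64(-1)), (np.int64(26), np.int64(6), np.int64(0)), (np.int64(40), np.int64(7), np.int64(25))]
250 [(np.int64(24), np.int64(30), np.int64(-1)), (np.int64(24), np.int64(18), np.int64(-1)), (np.int64(24), np.int64(12), np.int64(0)), (np.int64(24), np.int64(6), np.int64(-1)), (np.int64(38), np.int64(7), np.int64(25))]
253 [(np.int64(22), np.int64(30), np.int64(0)), (np.int64(26), np.int64(19), np.int64(6)), (np.int64(25), np.int64(13), np.int64(5)), (np.int64(25), np.int64(7), np.int64(5)), (np.int64(37), np.int64(7), np.int64(26))]
256 [(np.int64(20), np.int64(30), np.int64(-1)), (np.int64(25), np.int64(19), np.int64(8)), (np.int64(26), np.int64(14), np.int64(9)), (np.int64(26), np.int64(8), np.int64(10)), (np.int64(36), np.int64(7), np.int64(27))
[... 3687 characters left out ...]
oat64(39.6), np.float64(55.6), np.float64(16.5)), (np.float64(39.1), np.float64(50.3), np.float64(15.5)), (np.float64(47.2), np.float64(64.3), np.float64(45.5)), (np.float64(47.2), np.float64(62.1), np.float64(45.5)), (np.float64(30.0), np.float64(56.1), np.float64(16.0)), (np.float64(29.8), np.float64(50.6), np.float64(15.4))]
time: 6.05
tool_pos: [0.5865, 0.1774, 0.059]
tool_rot: [-0.318, -0.552, -0.442, 0.631]
contact_force: [2.5, -2.3, 10.9]
gripper_width: 0.631
t 6.05 TCP chute mm [36.4 32.5 11.8] w 0.631 F chute [ 0.9 -1.  11.4] F| [ 2.5 -2.3 10.9]
goal [0.585 0.177 0.057] rotvec deg [ 0.07 -0.02 -0.09] dist tool axes cm [ 0.18 -0.1   0.1 ]
row 0 [ 0.18 -0.1   0.1 ] [ 0.07 -0.02 -0.09]
```

Key top measures z ≈ 15.8 mm, where fully down is 16. The pack face is flat at x ≈ 25 mm with its top at 32 mm, so it isn't lifted. The finger's upstream face is also at about 25 mm. Everything is steady, so I'm handing in.

```bash
python3 -c "
from plant import manip
print(manip.job_done()); s=manip.state(); print(s['time'],s['contact_force'],s['tool_pos'])"
```

```text
the job is handed in; nothing more can be done
None
the job is handed in; nothing more can be done
```

I pressed the ejector key fully down with one finger, and the other finger stopped the battery pack just outside the mouth. I handed the job in at about 6 s, holding that pose. No verdict is reported, so these are my own last checks:

- **Key:** its top was about 16 mm above the deck, the fully-down position. The finger was pushing on it with about 11 N and the position no longer changed.
- **Pack:** its front face was about 25 mm outside the mouth, within 10 to 60 mm. Its top was about 32 mm above the deck, so it was not lifted.
- **Pack against the finger:** the face and the finger's upstream side were both at about x = 25 mm. This rests on position rather than force. The force reading along the slope was small and noisy: 3.1 N while pressing, then 0 N, then 0.9 N, against roughly 0.7 N expected. I did not measure the pack's speed directly.
- **Other things:** nothing else on the table was touched as far as I could see. I did not measure each object's position at the end.
- **Disagreement:** the cameras differed by 1 to 3 mm on where the key and rails were. I corrected for this using the wrist camera before pressing.

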